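Check the gap of a slanted lacquered cover with a flat gauge

TASK

Take the gauge with the flat slab grip out of the wooden rack and guide its blade, still held, into the gap between the two blue lacquered panels on the slanted stand, near the middle of the gap's length, until its collar sits fully home against both panels. Then let go and leave it standing in the gap; leave the other gauges in the rack and everything else on the table where it is.

Things in the scene. Friction and masses are not known exactly. Their poses are not given: they have to be found in the camera images.
- gauge: The gauge to use: flat steel blade, collar plate, black slab grip. Origin: centre of the collar's underside; z points up the grip, away from the blade. Collar 50 mm (x) by 60 mm (y), z=0 to 6 mm. Grip 18 mm thick (x), 44 mm wide (y), z=6 to 76 mm. About 0.15 kg. It starts upright, blade down, in one of the rack's slots, its x along the rack's x, collar resting on the rack.
- blade_tip (a point): Middle of the gauge blade's lower end, 40 mm below the gauge's origin. The blade is 7 mm thick (along the gauge's x) and 50 mm wide (y); its last 4 mm are stepped in to 4 mm by 46 mm.
- cover: Two blue lacquered panels on the stand with a straight 10 mm gap between them. Origin: middle of the gap's mouth, level with the panels' faces, 150 mm above the table. z points squarely out of the faces: 28 degrees from vertical, leaning to the stand's front; y runs along the gap (level, 160 mm long); x runs across it, up the slope. Each panel reaches 115 mm from the gap.
- gap_bottom (a point): Middle of the gap, 42 mm below its mouth, where its walls end; open below and at both ends. The gap's lips are rounded (radius 6 mm, mouth 22 mm wide). The blade goes in along the cover's -z, its thickness across the gap; the collar then rests on both panels' faces. Released there, the gauge stays.
- stand: Heavy dark steel stand carrying the cover, base 200 mm by 170 mm, fixed. Origin: centre of its underside on the table; its front (-x) roughly faces the robot, turned by up to about 0.3 rad.
- rack: Fixed wooden rack block, 80 mm (x) by 250 mm (y), 50 mm tall, with three slots 12 mm (x) by 56 mm (y) right through, in a row along y at -80, 0 and +80 mm. Origin: centre of its underside. Rack and stand stand side by side, either one on the left; which slot holds which gauge varies.
- gauge_round: Another gauge in the rack, same collar, with a round grip 28 mm across and 70 mm tall. Leave it. Origin as for the gauge.
- gauge_tee: Another gauge in the rack, same collar, with a T-shaped grip (round stem 16 mm, crossbar 50 mm along y, 75 mm above the collar's underside). Leave it. Origin as for the gauge.
- jar: Closed clear paint jar, 52 mm across, 70 mm tall; a bystander. Origin: centre of its underside.
- tape_a: Roll of tape lying flat, 100 mm across, 24 mm tall; a bystander. Origin: centre of its underside.
- tape_b: Roll of tape lying flat, 90 mm across, 36 mm tall; a bystander. Origin: centre of its underside.
- spray_can: Spray can, 66 mm across, 170 mm tall; a bystander. Origin: centre of its underside.
- filler_knife: Flat filler knife lying on the table; a bystander. Origin: centre of its underside.
- mixing_cup: Open plastic cup, 70 mm across, 70 mm tall; a bystander. Origin: centre of its underside.
Things that resemble listed ones, but are neither listed nor needed, are in the scene too. What is shaped like the gauge but orange or yellow is not meant.

How it is judged (in metres and radians):
On the way, in this order (a step that is already met when the one before it is completed fails the run):
1. the gauge is lifted out of the rack (height (world z) of gauge above 0.1 m), for 0.1 s.
2. the blade is at least 15 mm into the gap, still held by the gripper (x of gauge in the frame of cover between -0.01 and 0.01 m and z of gauge in the frame of cover between -0.005 and 0.025 m and y of gauge in the frame of cover between -0.055 and 0.055 m and contact force between the fingers and gauge above 1 N), for 0.1 s.
At the end, for the whole second after the job is handed in: The gauge stands at rest in the gap, collar home on the panels (its underside's centre within 5 mm of the gap's mouth level, 8 mm across the gap, 30 mm of the middle along it), square to the panels within 0.15 rad, released (x of gauge in the frame of cover between -0.008 and 0.008 m and y of gauge in the frame of cover between -0.03 and 0.03 m and angle between the z axis of gauge and the z axis of cover, either way round below 0.15 rad and z of gauge in the frame of cover between -0.004 and 0.005 m and linear speed of gauge below 0.02 m/s); the robot touches nothing.
It fails at once if another gauge is moved more than 30 mm (distance of any of gauge_round, gauge_tee from where it was at the start of the episode above 0.03 m).
It fails at once if a bystander is moved more than 40 mm (distance of any of jar, tape_a, tape_b, spray_can, filler_knife, mixing_cup from where it was at the start of the episode above 0.04 m).
It also fails if it takes over 43 s, if anything falls off the work surface, if the arm or the gripper's body presses on something with over 40 N, if the wrist force passes 120 N, or if a joint passes its speed limit or range.

ROBOT

A 6-joint arm with a two-finger parallel gripper is mounted at the origin on the work surface. World frame = base frame: x ahead of the robot, y to its left, z up, the work surface at z = 0. Lengths are in m, angles in degrees, forces in N, time in s.
With the tool pointing down it reaches from about 0.4 to 0.825 m from the base axis. Payload 7 kg.
Tool frame: the origin (TCP) lies midway between the tips of the shut fingers; the grasp point (between the pads) lies ctrl.tcp_to_grasp behind it (ctrl.tcp_to_grasp is the distance from the TCP to the grasp point, in m); z points along the fingers, y is the line along which they close (so a half turn about z gives the same grasp; the last joint's range is limited). The gripper opens to 88 mm and grips with 3 to 60 N. Pads are 19 mm wide; open, the fingers measure 130 mm over their backs; the gripper's body (78 mm by 193 mm) begins 47 mm behind the grasp point.
Start: joints at [81.824, 20.546, 0.682, 0, -70.136, -16.507], TCP at [0.282, 0.613, 0.227] pointing down, gripper open.
Joint ranges: [-176.03, 176.03], [-82.01, 121.73], [-58.28, 71.71], [-173.87, 95.51], [-174.79, -0.11], [-173.66, 173.66]. Speed limits (degrees/s): [136.94, 136.94, 172.46, 180, 180, 180].

INTERFACE

Orientations are given as [roll, pitch, yaw] about the fixed x, y, z axes, in that order (R = Rz(yaw) Ry(pitch) Rx(roll)).
In Python, from plant import ctrl, imaging, close_job gives the robot as it stands.
- The arm moves only by the shell command python3 -m crank 'ROWS'. ROWS is JSON, a list of rows, each a list of 3 entries, a list of its own where there are three numbers: the shift along the world's x, y, z in m, then the turn, a rotation vector about the world's x, y, z in degrees, then the opening, from -1 (shut) to 1 (fully open), so that 0 is half open. A call has 1 to 12 rows; each row shifts and turns the commanded pose from where the row before left it; what a row does not reach is not made up. A row lasts 1/10 s, in which the tool goes at most 50 mm and 8.59 degrees, less where a joint would pass 70% of its speed; a pose out of reach is approached as far as the arm can. A call is refused whole if a number of a shift passes 0.05 or a number of a turn 8.59, either way. A call with a gripper value outside its range is refused whole. The fingers move at their own pace and stop on an object; the grip force is fixed at half the most. Time passes only in rows, so rows that do not move let the fingers close. It gives the time, the measured TCP pose, the force, the opening and the grip force at its end, in the units of the state.
- ctrl.get_obs(): the state, without advancing time (a new reading comes with each control period).
- imaging.snapshot(name): name is "scene" or "top" or "wrist"; returns (picture, depth): 384x512x3 uint8, blue, green, red; 384x512 float32, m along the optical axis (not along the pixel's ray), 0 where there is no reading.
- imaging.camera_model(name): a dict with "mtx" (3x3 intrinsics, pixels), "R" (3x3) and "t" (3): a world point X has camera coordinates R X + t. Camera axes: x right, y down, z forward; pixel columns grow to the right and rows downward; lengths in m; the calibration is good to about 2 mm. A picture is of the moment at which its call begins: read the wrist's pose just before it. camera_model takes no time and is no camera call; for the wrist camera it gives the pose at the moment of the call.
- close_job(): hands the job in; it is judged then, once.
The state is a dict: "clock": time; "joint_pos": joint angles; "qvel": joint speeds; "tau": joint torques, N m; "tool_pos": TCP position; "orientation": TCP orientation; "force": force on the tool from outside, world axes, zero at the start; "moment": the same for the moment, N m; "opening": finger opening in m; "gripper_force": force on a finger pad.
Only numpy, scipy, OpenCV 4.12 (cv2) and the standard library are available. Lean on these libraries where they do the work, as an engineer would, in place of code of your own. Each camera call takes 0.05 s, during which the arm holds its last target. There are 200 camera calls.

## Working session

There is one attempt and no reset: what is moved stays moved. The work goes in short steps, Python scripts to look and compute and a shell command to move; the robot and the scene stay as the last step left them, time stands still between calls to the robot, and variables do not carry over. Pictures are saved under pics/ and viewed, at most 10 in all, crops included, and the job is handed in when it is done.

```bash
mkdir -p pics; ls
cat > h.py <<'E'
import numpy as np,cv2
from plant import ctrl,imaging
def snap(n,tag):
    m=imaging.camera_model(n); p,d=imaging.snapshot(n)
    cv2.imwrite(f'pics/{tag}.png',p); np.savez(f'{tag}.npz',p=p,d=d,mtx=m['mtx'],R=m['R'],t=m['t'])
    return p,d,m
def load(tag):
    z=np.load(f'{tag}.npz'); return z['p'],z['d'],z
def world(m,d,us,vs):
    us=np.asarray(us);vs=np.asarray(vs);z=d[vs,us]
    c=np.linalg.inv(m['mtx'])@np.array([us*z,vs*z,z])
    return (m['R'].T@(c-np.asarray(m['t']).reshape(3,1))).T
def ray(m,u,v,h):
    c=np.linalg.inv(m['mtx'])@np.array([u,v,1.]);R=m['R'];t=np.asarray(m['t']).ravel()
    o=-R.T@t;r=R.T@c;return o+r*(h-o[2])/r[2]
E
python3 - <<'E'
from h import *
a=snap('scene','scene0')[0];b=snap('top','top0')[0]
print(ctrl.get_obs()); print(ctrl.tcp_to_grasp)
for n in('scene','top','wrist'):
    m=imaging.camera_model(n);print(n,-m['R'].T@np.ravel(m['t']),m['R'][2],m['mtx'][0,0])
E
```

```text
pics
{'clock': 0.1, 'joint_pos': array([ 8.18238447e+01,  2.05869276e+01,  6.40353776e-01, -1.69312920e-02,
       -7.01359190e+01, -1.65065245e+01]), 'qvel': array([-0.03721919, -0.0025512 ,  0.12527344,  0.06145834, -0.07425138,
       -0.05440649]), 'tau': array([-1.47476880e-03, -5.84160948e+01,  2.93753421e+01,  7.01547906e+00,
        1.01672669e-02, -4.71262956e-05]), 'tool_pos': array([0.28172742, 0.61292867, 0.22573357]), 'orientation': array([ 1.79916384e+02, -8.17876752e-03, -2.46884384e+01]), 'force': array([-0.52427705, -0.43361345,  0.13166136]), 'moment': array([-0.03308926,  0.01055231,  0.00967697]), 'gripper_force': 0.0, 'opening': 0.0874820066533402}
0.0188
scene [0.92659872 0.31607331 0.84331744] [-0.40399632 -0.34152346 -0.84861575] 368.3077661405465
top [0.52167901 0.01771279 1.36505617] [ 0.05906689 -0.01682431 -0.99811224] 473.6611932954917
wrist [0.34963489 0.58141162 0.38387097] [-0.2541166   0.11478268 -0.96033832] 343.0434952913263
```

View pics/top0.png

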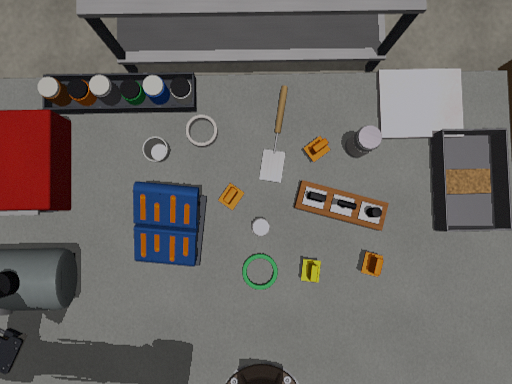

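View pics/scene0.png

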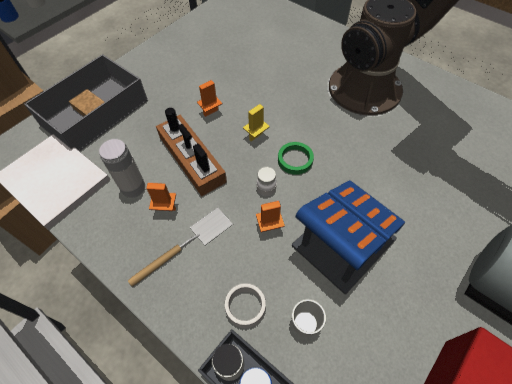

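The top view shows the rack at about (342,204) with three black grips at (315,196), (346,204) and (372,211). The stand is at (167,224), with its gap along row ~228. The scene view shows the same grips at (202,160), (187,138) and (172,122). Orange and yellow lookalikes stand outside the rack. Next I'll take a close crop and a depth measurement.

Run:
```python
from h import *
p,d,m=load('scene0');q,e,n=load('top0')
a=cv2.resize(p[95:195,145:235],(450,500),interpolation=cv2.INTER_CUBIC)
b=cv2.resize(q[175:235,290:395],(350,200),interpolation=cv2.INTER_CUBIC)
b=np.vstack([b,np.zeros((300,350,3),np.uint8)])
cv2.imwrite('pics/crop1.png',np.hstack([a,b]))
for img,dd,mm,nm in((p,d,m,'scene'),(q,e,n,'top')):
    h=cv2.cvtColor(img,cv2.COLOR_BGR2HSV)
    # panels blue
    bl=cv2.inRange(h,(100,120,60),(125,255,255))
    nn,l,s,c=cv2.connectedComponentsWithStats(bl)
    for i in range(1,nn):
        if s[i,4]>800:
            v,u=np.where(cv2.erode((l==i).astype(np.uint8),np.ones((3,3)))>0);w=world(mm,dd,u,v);w=w[(w[:,2]>.05)]
            if len(w)<300: continue
            ctr=np.median(w,0);w=w[np.abs(w-ctr).max(1)<.2]
            ctr=w.mean(0);
            for k in range(4):
                U,S,V=np.linalg.svd(w-w.mean(0),full_matrices=False);w=w[np.abs((w-w.mean(0))@V[2])<.004]
            print(nm,'blue',s[i],w.mean(0),V[2]*np.sign(V[2,2]),w.min(0),w.max(0),len(w))
    # rack wood
    for nm2,lo,hi in(('wood',(5,90,60),(18,220,190)),):
        k=cv2.inRange(h,lo,hi);nn,l,s,c=cv2.connectedComponentsWithStats(k)
        for i in range(1,nn):
            if s[i,4]>100:
                v,u=np.where(l==i);w=world(mm,dd,u,v);print(nm,nm2,s[i],np.median(w,0))
```

```text
scene blue [ 296  181  109   88 3931] [0.52377366 0.24303404 0.15904962] [-0.44978541  0.04997849  0.8917372 ] [0.41664034 0.15178514 0.1061178 ] [0.61534957 0.32297219 0.2007817 ] 1848
scene wood [489   0  23  13 160] [-0.84979503  0.16513517 -0.05592576]
scene wood [  0  73  43  44 649] [ 0.71045906 -0.96194018 -0.08378361]
scene wood [199  83  20  34 403] [ 0.40085619 -0.30845563  0.06878603]
scene wood [ 69  89  35  27 516] [ 0.62466169 -0.62033615  0.03536969]
scene wood [ 156  115   69   72 1007] [ 0.57314864 -0.21374298  0.05046095]
scene wood [146 183  26  25 374] [ 0.72346584 -0.1627594   0.07721101]
scene wood [  0 184  22  36 314] [ 0.9934164  -0.91962004 -0.41665255]
scene wood [260 205  22  23 336] [0.59711591 0.0775473  0.07723863]
scene wood [128 245  53  41 447] [ 0.84539152 -0.07251568  0.01812247]
top blue [ 133  182   65   84 3811] [0.5156683  0.23629322 0.15464774] [-0.45801434  0.05370752  0.88732089] [0.40975099 0.15222079 0.09895675] [0.61683098 0.32351813 0.20174291] 2169
top wood [275  86  12  47 267] [ 0.83921439 -0.07376992  0.01779622]
top wood [303 136  27  26 283] [ 0.71521625 -0.16938561  0.04680499]
top wood [ 446  169   45   25 1076] [ 0.62018228 -0.59818414  0.034109  ]
top wood [ 295  180   94   51 1342] [ 0.55655086 -0.22761022  0.04958827]
top wood [218 184  23  26 116] [0.58698261 0.07776122 0.09234228]
top wood [361 251  23  26 151] [ 0.39677789 -0.31469104  0.0479137 ]
```

View pics/crop1.png

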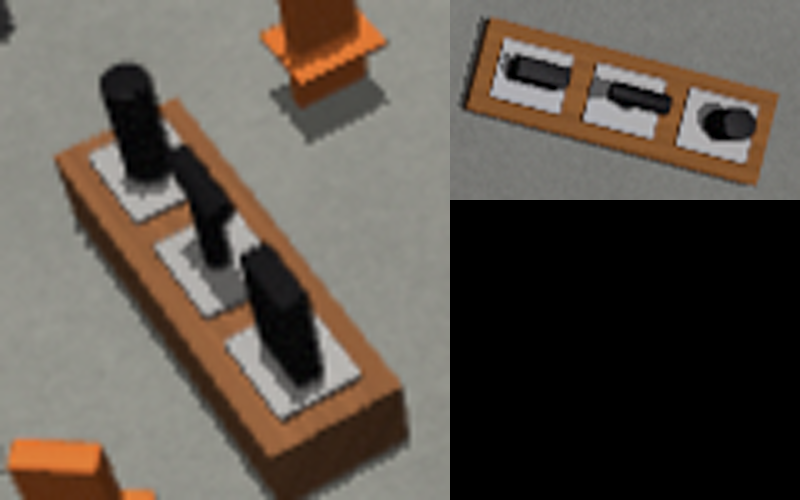

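The slab-grip gauge is the one at the +y end: top view (315,196), scene view (202,160). I ruled out the tee in the middle (346,204), the round one at (372,211), and the orange and yellow decoys at (316,149), (231,196), (372,263) and (311,270). The crop confirms the choice. Next I'll measure the rack, grip and gap in both views.

```bash
cat > meas.py <<'E'
from h import *
def rack(tag,box):
    p,d,m=load(tag);h=cv2.cvtColor(p,cv2.COLOR_BGR2HSV)
    u0,v0,u1,v1=box;M=np.zeros(d.shape,np.uint8)
    M[v0:v1,u0:u1]=1;k=((cv2.inRange(h,(5,90,60),(18,220,190))>0)&(M>0))
    v,u=np.where(k);w=world(m,d,u,v);t=w[np.abs(w[:,2]-.05)<.008]
    z=np.median(t[:,2]);r=cv2.minAreaRect((t[:,:2]*1000).astype(np.float32));b=cv2.boxPoints(r)
    e=[b[1]-b[0],b[2]-b[1]];L=max(e,key=np.linalg.norm);L=L*np.sign(L[1]);y=L/np.linalg.norm(L)
    c=np.array(r[0]);print(tag,'rack',c,r[1],'z',z,'yaw',np.degrees(np.arctan2(-y[0],y[1])),'slot+80',c+80*y)
    kb=(h[...,2]<60)&(M>0);v,u=np.where(kb);w=world(m,d,u,v)
    g=(np.linalg.norm(w[:,:2]*1000-(c+80*y),axis=1)<35)&(w[:,2]>.06)
    w=w[g];zt=np.percentile(w[:,2],95);tp=w[w[:,2]>zt-.006]
    print('   grip top z',zt,'rect',cv2.minAreaRect((tp[:,:2]*1000).astype(np.float32)),tp.mean(0),len(tp))
def cover(tag,box):
    p,d,m=load(tag);h=cv2.cvtColor(p,cv2.COLOR_BGR2HSV);u0,v0,u1,v1=box
    M=np.zeros(d.shape,bool);M[v0:v1,u0:u1]=1
    k=M&((cv2.inRange(h,(100,120,50),(125,255,255))>0)|(cv2.inRange(h,(3,120,120),(20,255,255))>0))
    v,u=np.where(k);w=world(m,d,u,v);w=w[(w[:,2]>.08)&(w[:,2]<.23)]
    q=w
    for _ in range(8):
        c=q.mean(0);V=np.linalg.svd(q-c,full_matrices=False)[2];n=V[2]*np.sign(V[2,2]);q=w[np.abs((w-c)@n)<.004]
    psi=np.arctan2(-n[1],-n[0]);y=np.array([-np.sin(psi),np.cos(psi),0]);x=np.cross(y,n)
    # refine y by edge rect in the plane
    s=np.c_[(q-c)@x,(q-c)@y]*1000
    r=cv2.minAreaRect(s.astype(np.float32));lo,hi=np.percentile(s,[.5,99.5],axis=0)
    print(tag,'n',n,'tilt',np.degrees(np.arccos(n[2])),'psi',np.degrees(psi),r,lo,hi)
    hh,ed=np.histogram(s[:,0],np.arange(-120,120,3));
    print(' hist',[(int(a),int(b)) for a,b in zip(ed,hh) if abs(a)<40])
    mid=r[0];o=c+x*mid[0]/1000+y*mid[1]/1000;print(' rect centre world',o)
E
python3 - <<'E'
from meas import *
rack('top0',(290,175,395,235));rack('scene0',(145,95,235,200))
cover('top0',(125,175,210,275));cover('scene0',(290,175,410,275))
E
```

```text
top0 rack [ 558.29107666 -234.71656799] (251.3650360107422, 80.03448486328125) z 0.04958216628130109 yaw -16.114162 slot+80 [ 580.49524879 -157.85971832]
   grip top z 0.12901848224155255 rect ((580.5206909179688, -155.9744415283203), (41.544254302978516, 17.711456298828125), 74.39286804199219) [ 0.58092078 -0.1555817   0.12589567] 89
scene0 rack [ 550.44390869 -244.70858765] (347.302001953125, 187.27850341796875) z 0.05037323775284264 yaw -45.331142 slot+80 [ 607.33844757 -188.46793365]
   grip top z 0.12710918373937413 rect ((584.0631103515625, -167.93896484375), (23.512548446655273, 8.771080017089844), 63.56092071533203) [ 0.58336023 -0.16983034  0.12538687] 27
top0 n [-0.46481749  0.05128607  0.88391993] tilt 27.88110105976413 psi -6.296314964666571 ((-3.6145782470703125, 0.421722412109375), (159.34185791015625, 220.72113037109375), 89.67810821533203) [-111.60004887  -78.42896129] [101.94940388  78.48536149]
 hist [(-39, 50), (-36, 54), (-33, 52), (-30, 50), (-27, 53), (-24, 56), (-21, 62), (-18, 70), (-15, 56), (-12, 8), (-9, 0), (-6, 0), (-3, 25), (0, 44), (3, 66), (6, 55), (9, 59), (12, 53), (15, 55), (18, 57), (21, 68), (24, 52), (27, 53), (30, 65), (33, 59), (36, 58), (39, 54)]
 rect centre world [0.50972286 0.23927613 0.15214293]
scene0 n [-0.4617973   0.0539514   0.88534315] tilt 27.706220613271626 psi -6.66361171622336 ((-14.493270874023438, -4.128303527832031), (215.890625, 159.30630493164062), 0.046500686556100845) [-118.44941378  -81.93323115] [89.9604858  74.84740558]
 hist [(-39, 44), (-36, 61), (-33, 59), (-30, 102), (-27, 101), (-24, 13), (-21, 0), (-18, 0), (-15, 3), (-12, 28), (-9, 61), (-6, 44), (-3, 45), (0, 51), (3, 53), (6, 58), (9, 53), (12, 60), (15, 59), (18, 58), (21, 58), (24, 58), (27, 58), (30, 61), (33, 66), (36, 51), (39, 66)]
 rect centre world [0.50991401 0.23857409 0.15310006]
```

```bash
python3 -m crank '[[[0.015,-0.0385,0.025],[0,0,-4],1],[[0.015,-0.0385,0.025],[0,0,-4],1],[[0.015,-0.0385,0.025],[0,0,-4],1],[[0.015,-0.0385,0],[0,0,-4],1],[[0.015,-0.0385,0],[0,0,-4],1],[[0.015,-0.0385,0],[0,0,-4],1],[[0.015,-0.0385,0],[0,0,-4],1],[[0.015,-0.0385,0],[0,0,-4],1],[[0.015,-0.0385,0],[0,0,-4],1],[[0.015,-0.0385,0],[0,0,-4],1]]'
python3 -m crank '[[[0.015,-0.0385,0],[0,0,-4],1],[[0.015,-0.0385,0],[0,0,-4],1],[[0.015,-0.0385,0],[0,0,-4],1],[[0.015,-0.0385,0],[0,0,-4],1],[[0.015,-0.0385,0],[0,0,-4],1],[[0.015,-0.0385,0],[0,0,-4],1],[[0.015,-0.0385,0],[0,0,-4],1],[[0.015,-0.0385,0],[0,0,-4],1],[[0.015,-0.0385,-0.02],[0,0,-4],1],[[0.015,-0.0385,-0.02],[0,0,-4],1],[[0,0,0],[0,0,0],1],[[0,0,0],[0,0,0],1]]'
python3 - <<'E'
from h import *
print(ctrl.get_obs()['tool_pos'],ctrl.get_obs()['orientation'],ctrl.get_obs()['joint_pos'])
p,d,m=snap('wrist','w1')
h=cv2.cvtColor(p,cv2.COLOR_BGR2HSV);v,u=np.where((h[...,2]<60)&(d>0));w=world(m,d,u,v)
g=np.linalg.norm(w[:,:2]-[.5805,-.157],axis=1)<.035;w=w[g&(w[:,2]>.06)&(w[:,2]<.15)]
zt=np.percentile(w[:,2],95);t=w[w[:,2]>zt-.005];print(zt,cv2.minAreaRect((t[:,:2]*1000).astype(np.float32)),t.mean(0),len(t))
E
```

```text
clock: 1.1
tool_pos: [0.432, 0.2266, 0.3015]
orientation: [180.0, 0.0, -64.8]
force: [0.9, 0.4, 0.3]
opening: 0.0873
gripper_force: 0.0
clock: 2.3
tool_pos: [0.5814, -0.1577, 0.2601]
orientation: [179.8, -0.0, -104.8]
force: [-0.6, 0.2, 0.1]
opening: 0.0874
gripper_force: 0.0
[ 0.58138465 -0.15774855  0.26007619] [ 1.79842136e+02 -4.31317144e-02 -1.04792710e+02] [ 3.37941569e+00  1.27368639e+01 -5.80884404e+00 -8.69695128e-03
 -7.16177344e+01 -1.81694310e+01]
0.12690786224975517 ((580.1177368164062, -160.04388427734375), (44.11933135986328, 15.679840087890625), 73.48432922363281) [ 0.58079619 -0.15844093  0.125683  ] 719
```

View pics/w1.png

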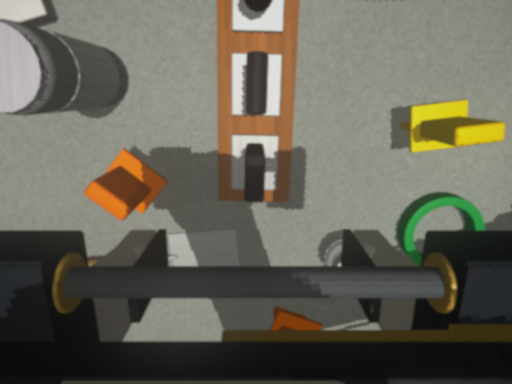

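The wrist view shows the slab at (255,170), tee at (257,82) and round at (257,5). The spray can at (60,70) and the orange decoy at (125,185) are clear of the descent. I'm going down onto the grip.

```bash
python3 -m crank '[[[-0.001,-0.001,-0.03],[0,0,-1.2],1],[[0,0,-0.035],[0,0,0],1],[[0,0,-0.035],[0,0,0],1],[[0,0,-0.035],[0,0,0],1],[[0,0,-0.03],[0,0,0],1],[[0,0,-0.0185],[0,0,0],1],[[0,0,0],[0,0,0],1],[[0,0,0],[0,0,0],1]]'
python3 -m crank '[[[0,0,0],[0,0,0],-1],[[0,0,0],[0,0,0],-1],[[0,0,0],[0,0,0],-1],[[0,0,0],[0,0,0],-1],[[0,0,0],[0,0,0],-1],[[0,0,0],[0,0,0],-1],[[0,0,0],[0,0,0],-1],[[0,0,0],[0,0,0],-1]]'
```

```text
clock: 3.15
tool_pos: [0.5816, -0.1569, 0.0793]
orientation: [-179.9, 0.0, -105.8]
force: [1.0, -0.1, 1.3]
opening: 0.0881
gripper_force: 0.0
clock: 3.95
tool_pos: [0.5808, -0.1577, 0.078]
orientation: [180.0, -0.0, -105.9]
force: [-0.9, -0.3, 0.5]
opening: 0.0289
gripper_force: 0.0
```

```bash
python3 -m crank '[[[0,0,0],[0,0,0],-1],[[0,0,0],[0,0,0],-1],[[0,0,0],[0,0,0],-1],[[0,0,0],[0,0,0],-1],[[0,0,0],[0,0,0],-1]]'
python3 -m crank '[[[0,0,0.01],[0,0,0],-1],[[0,0,0.02],[0,0,0],-1],[[0,0,0.03],[0,0,0],-1],[[0,0,0.03],[0,0,0],-1],[[0,0,0.03],[0,0,0],-1],[[0,0,0.03],[0,0,0],-1],[[0,0,0.02],[0,0,0],-1],[[0,0,0.02],[0,0,0],-1],[[0,0,0],[0,0,0],-1]]'
```

```text
clock: 4.45
tool_pos: [0.5809, -0.1577, 0.078]
orientation: [180.0, -0.0, -105.9]
force: [0.5, 0.3, -1.2]
opening: 0.0182
gripper_force: 30.0
clock: 5.35
tool_pos: [0.5821, -0.158, 0.272]
orientation: [-179.7, 0.1, -105.9]
force: [1.7, -0.9, -1.5]
opening: 0.0175
gripper_force: 30.0
```

```bash
cat > tgt.py <<'E'
from h import *
from scipy.spatial.transform import Rotation as Ro
O=np.array([.5070,.2396,.1507]);psi=np.radians(-6.5);t=np.radians(28)
n=np.array([-np.sin(t)*np.cos(psi),-np.sin(t)*np.sin(psi),np.cos(t)])
Y=np.array([-np.sin(psi),np.cos(psi),0]);X=np.cross(Y,n)
Rt=np.c_[np.cross(-X,-n),-X,-n]
def go(hh,off=.028):
    o=ctrl.get_obs();Rc=Ro.from_euler('xyz',o['orientation'],degrees=True)
    rv=(Ro.from_matrix(Rt)*Rc.inv()).as_rotvec(degrees=True)
    g=o['tool_pos']+Rc.as_matrix()[:,2]*off-O
    print('h',hh,'shift',O+n*(hh+off)-o['tool_pos'],'turn',rv,'gauge in cover',X@g,Y@g,n@g,'q',o['joint_pos'].round(1),'F',o['force'].round(1))
E
python3 -c "
from tgt import *
go(.08);print(X,Y,n)"
```

```text
h 0.08 shift [-0.1254486   0.40335192 -0.02597825] turn [ -5.42480369 -27.17373471   9.17098858] gauge in cover 0.14955970719979977 -0.38655813005566914 0.02618843142735455 q [  3.4  12.2  -5.    0.1 -72.5 -19.3] F [ 1.7 -0.9 -1.5]
[ 0.87727188 -0.09995251  0.46947156] [0.11320321 0.99357186 0.        ] [-0.46645373  0.05314569  0.88294759]
```

```bash
python3 -m crank '[[[-0.0105,0.0336,0.015],[-0.45,-2.26,0.76],-1],[[-0.0105,0.0336,0.015],[-0.45,-2.26,0.76],-1],[[-0.0105,0.0336,0.015],[-0.45,-2.26,0.76],-1],[[-0.0105,0.0336,0.015],[-0.45,-2.26,0.76],-1],[[-0.0105,0.0336,0],[-0.45,-2.26,0.76],-1],[[-0.0105,0.0336,0],[-0.45,-2.26,0.76],-1],[[-0.0105,0.0336,0],[-0.45,-2.26,0.76],-1],[[-0.0105,0.0336,0],[-0.45,-2.26,0.76],-1],[[-0.0105,0.0336,0],[-0.45,-2.26,0.76],-1],[[-0.0105,0.0336,0],[-0.45,-2.26,0.76],-1],[[-0.0105,0.0336,0],[-0.45,-2.26,0.76],-1],[[-0.0105,0.0336,0],[-0.45,-2.26,0.76],-1]]'
python3 -m crank '[[[0,0,0],[0,0,0],-1],[[0,0,0],[0,0,0],-1]]'
python3 - <<'E'
from meas import *
from tgt import go
go(.08)
p=snap('wrist','w2')[0];q=snap('scene','scene2')[0]
cv2.imwrite('pics/c2.png',np.hstack([cv2.resize(p,(400,300)),cv2.resize(q[110:290,270:450],(300,300))]))
E
```

```text
clock: 6.55
tool_pos: [0.4537, 0.2463, 0.3278]
orientation: [-152.3, 0.0, -96.5]
force: [0.9, 0.4, -1.4]
opening: 0.0178
gripper_force: 30.0
clock: 6.75
tool_pos: [0.454, 0.2458, 0.3272]
orientation: [-152.4, -0.1, -96.5]
force: [0.6, -0.7, -1.0]
opening: 0.0184
gripper_force: 30.0
h 0.08 shift [ 0.00260485 -0.00048086 -0.08114035] turn [ 0.04182831 -0.44706872 -0.04098645] gauge in cover 0.03554512592781351 0.00015238069660424938 0.1528841137885603 q [ 68.5 -10.2 -38.1  31.6 -58.7 -90.9] F [ 0.6 -0.7 -1. ]
```

View pics/c2.png

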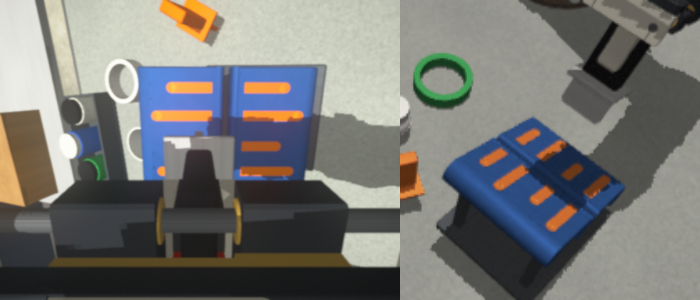

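The gauge is held square, with its collar at wrist pixel (200,160). The gap runs along column ~227 of the half-width picture. Now I'll refine the gap line from the wrist depth and check the collar in the tool frame.

Run:
```python
from tgt import *
def f(tag,box):
    p,d,m=load(tag);h=cv2.cvtColor(p,cv2.COLOR_BGR2HSV);u0,v0,u1,v1=box
    M=np.zeros(d.shape,bool);M[v0:v1,u0:u1]=1
    k=M&((cv2.inRange(h,(100,120,30),(125,255,255))>0))&(d>0)
    v,u=np.where(k);w=world(m,d,u,v)-O;s=np.c_[w@X,w@Y,w@n]*1000
    s=s[(np.abs(s[:,1])<75)&(np.abs(s[:,2])<12)]
    A=s[(s[:,0]>14)&(s[:,0]<90)];B=s[(s[:,0]<-14)&(s[:,0]>-90)]
    print(tag,'face z up/low',np.median(A[:,2]),np.median(B[:,2]))
    z0=np.median(s[:,2])
    for a in(-70,-20,20):
        g=s[(s[:,1]>a)&(s[:,1]<a+50)&(np.abs(s[:,2]-z0)<2)&(np.abs(s[:,0])<25)]
        x=np.sort(g[:,0])
        if len(x)>20:
            i=np.argmax(np.diff(x));print('  y',a,'face edges',x[i],x[i+1],'mid',(x[i]+x[i+1])/2,len(x))
f('top0',(125,175,210,275));f('scene0',(290,175,410,275));f('w2',(170,70,430,240))
p,d,m=load('w2');h=cv2.cvtColor(p,cv2.COLOR_BGR2HSV)
o=ctrl.get_obs();R=Ro.from_euler('xyz',o['orientation'],degrees=True).as_matrix()
v,u=np.where((h[...,1]<60)&(h[...,2]>90)&(d>0)&(d<.35));ok=(u>200)&(u<310)&(v>165)&(v<310);u,v=u[ok],v[ok]
s=(world(m,d,u,v)-o['tool_pos'])@R*1000
s=s[(s[:,2]>10)&(s[:,2]<45)];print(len(s),np.percentile(s,[1,50,99],axis=0))
t=s[np.abs(s[:,2]-np.median(s[:,2]))<3];c=t.mean(0);V=np.linalg.svd(t-c,full_matrices=False)[2];print('collar normal in tool',V[2])
```

```text
top0 face z up/low 0.06087651764674282 0.009002409280672863
  y -70 face edges -6.855349152781116 4.917411531939407 mid -0.9689688104208547 127
  y -20 face edges -3.77708720788656 5.900007526440112 mid 1.0614601592767763 148
  y 20 face edges -4.37697047379187 5.341955950841161 mid 0.4824927385246456 147
scene0 face z up/low 0.8565442700006407 0.9889003998431595
  y -70 face edges -5.808469510222448 4.838435678634996 mid -0.4850169157937261 163
  y -20 face edges -5.727366039304319 5.546447894902674 mid -0.09045907220082228 187
  y 20 face edges -5.653533449968523 7.167194066178804 mid 0.7568303081051404 202
w2 face z up/low 0.41119530410309646 0.4148998190535752
  y -70 face edges -7.8084347961275125 5.0355142964558866 mid -1.386460249835813 1526
  y -20 face edges -10.959473669827874 6.145563922764991 mid -2.4069548735314417 106
  y 20 face edges -14.532259741531238 -14.04558735936574 mid -14.288923550448489 286
3562 [[  0.234424   -22.54138052  20.17782333]
 [ 20.72289121   1.91661564  21.90311279]
 [ 31.30276501  26.13179107  24.7355418 ]]
collar normal in tool [ 1.05942902e-02 -6.29282754e-04 -9.99943681e-01]
```

```bash
python3 -m crank '[[[0.003,-0.0004,-0.0247],[0,-0.45,0],-1],[[0.003,-0.0004,-0.0247],[0,0,0],-1],[[0.003,-0.0004,-0.0247],[0,0,0],-1],[[0.003,-0.0004,-0.0247],[0,0,0],-1],[[0,0,0],[0,0,0],-1],[[0,0,0],[0,0,0],-1],[[0,0,0],[0,0,0],-1]]'
python3 - <<'E'
from tgt import *
go(.06);go(.042)
p=snap('wrist','w3')[0];q=snap('scene','scene3')[0];t=snap('top','top3')[0]
cv2.imwrite('pics/c3.png',np.hstack([cv2.resize(p,(400,300)),cv2.resize(q[150:270,285:405],(400,400))[50:350]]))
E
```

```text
clock: 7.55
tool_pos: [0.4676, 0.2442, 0.2309]
orientation: [-151.9, 0.1, -96.6]
force: [-0.4, 0.1, -2.0]
opening: 0.0179
gripper_force: 30.0
h 0.06 shift [-0.00161333  0.00011575 -0.00248964] turn [-0.13061013  0.1416058   0.1364854 ] gauge in cover 0.0026572920499608158 9.912376423005476e-05 0.0614396101865782 q [  64.1   -5.3  -49.4   40.3  -43.4 -100.1] F [-0.4  0.1 -2. ]
h 0.042 shift [ 0.00678284 -0.00084087 -0.01838269] turn [-0.13061013  0.1416058   0.1364854 ] gauge in cover 0.0026572920499608158 9.912376423005476e-05 0.0614396101865782 q [  64.1   -5.3  -49.4   40.3  -43.4 -100.1] F [-0.4  0.1 -2. ]
```

View pics/c3.png

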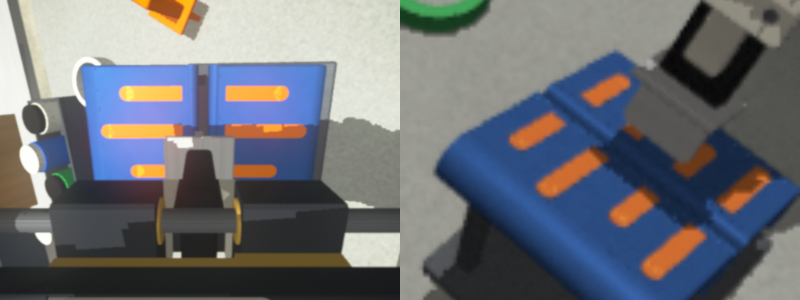

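The collar (wrist column 200) is lined up with the gap (column ~202), and the scene crop shows the blade just above the mouth. Now I'll enter the gap.

```bash
python3 -m crank '[[[0.0034,-0.0004,-0.0092],[0,0,0],-1],[[0.0034,-0.0004,-0.0092],[0,0,0],-1],[[0,0,0],[0,0,0],-1]]'
python3 -c "
from tgt import *
go(.03)"
python3 -m crank '[[[0.0028,-0.0003,-0.0053],[0,0,0],-1],[[0.0028,-0.0003,-0.0053],[0,0,0],-1],[[0,0,0],[0,0,0],-1]]'
python3 -c "
from tgt import *
go(.02);go(0)"
```

```text
clock: 8.0
tool_pos: [0.4736, 0.2428, 0.2105]
orientation: [-151.9, -0.0, -96.6]
force: [-0.6, -0.8, -2.1]
opening: 0.0178
gripper_force: 30.0
h 0.03 shift [ 6.35187299e-03 -8.05975235e-05 -8.55966295e-03] turn [0.01142376 0.05044221 0.09136881] gauge in cover -0.0015367488400976044 -0.0006623862275251649 0.04052489311832513 q [  62.2   -3.6  -51.3   43.2  -39.8 -102. ] F [-0.6 -0.8 -2.1]
clock: 8.3
tool_pos: [0.4794, 0.2422, 0.1997]
orientation: [-151.9, -0.0, -96.6]
force: [0.8, 0.3, -1.4]
opening: 0.0179
gripper_force: 30.0
h 0.02 shift [ 5.23997374e-03 -5.86433998e-05 -6.65795935e-03] turn [0.01088545 0.05247167 0.09684216] gauge in cover -0.0014509583990693577 -0.0005592563092479954 0.028325973838439024 q [  60.6   -2.4  -52.3   45.2  -37.6 -103.2] F [ 0.8  0.3 -1.4]
h 0 shift [ 0.01456905 -0.00112156 -0.02431691] turn [0.01088545 0.05247167 0.09684216] gauge in cover -0.0014509583990693577 -0.0005592563092479954 0.028325973838439024 q [  60.6   -2.4  -52.3   45.2  -37.6 -103.2] F [ 0.8  0.3 -1.4]
```

```bash
python3 -m crank '[[[0.003,-0.0002,-0.0042],[0,0,0],-1],[[0.0026,-0.0002,-0.0043],[0,0,0],-1],[[0.0024,-0.0002,-0.0043],[0,0,0],-1],[[0,0,0],[0,0,0],-1],[[0,0,0],[0,0,0],-1]]'
python3 -c "
from tgt import *
go(.005);go(0)"
python3 -m crank '[[[0.0023,-0.0002,-0.0043],[0,0,0],-1],[[0.0023,-0.0002,-0.0043],[0,0,0],-1],[[0,0,0],[0,0,0],-1],[[0,0,0],[0,0,0],-1]]'
python3 -c "
from tgt import *
go(.00);go(-.002)"
```

```text
clock: 8.8
tool_pos: [0.4874, 0.2416, 0.1872]
orientation: [-151.9, 0.0, -96.6]
force: [-0.7, -0.2, -1.6]
opening: 0.018
gripper_force: 30.0
h 0.005 shift [ 0.0042111  -0.00020257 -0.00740768] turn [0.00348345 0.06042424 0.11563588] gauge in cover -0.00020732762569972916 -0.00030053678214866496 0.013515666738845892 q [  58.5   -1.   -53.3   48.1  -35.  -104.7] F [-0.7 -0.2 -1.6]
h 0 shift [ 0.00654337 -0.0004683  -0.01182241] turn [0.00348345 0.06042424 0.11563588] gauge in cover -0.00020732762569972916 -0.00030053678214866496 0.013515666738845892 q [  58.5   -1.   -53.3   48.1  -35.  -104.7] F [-0.7 -0.2 -1.6]
clock: 9.2
tool_pos: [0.4919, 0.2412, 0.1787]
orientation: [-151.9, 0.0, -96.6]
force: [-0.6, -0.6, -2.0]
opening: 0.0177
gripper_force: 30.0
h 0.0 shift [ 0.0020027  -0.00013291 -0.0032663 ] turn [-0.00438016  0.06158316  0.10650911] gauge in cover -0.00020712477701432654 -0.00011423028799025328 0.0038252245223605106 q [ 5.710e+01 -1.000e-01 -5.410e+01  5.030e+01 -3.330e+01 -1.059e+02] F [-0.6 -0.6 -2. ]
h -0.002 shift [ 0.00293561 -0.0002392  -0.00503219] turn [-0.00438016  0.06158316  0.10650911] gauge in cover -0.00020712477701432654 -0.00011423028799025328 0.0038252245223605106 q [ 5.710e+01 -1.000e-01 -5.410e+01  5.030e+01 -3.330e+01 -1.059e+02] F [-0.6 -0.6 -2. ]
```

```bash
python3 -m crank '[[[0.001,-0.0001,-0.0018],[0,0,0],-1],[[0.001,-0.0001,-0.0018],[0,0,0],-1],[[0,0,0],[0,0,0],-1]]'
python3 -m crank '[[[0.0005,0,-0.0009],[0,0,0],-1],[[0,0,0],[0,0,0],-1],[[0,0,0],[0,0,0],-1]]'
python3 -c "
from tgt import *
go(.00)"
```

```text
clock: 9.5
tool_pos: [0.4938, 0.2416, 0.1754]
orientation: [-151.9, 0.1, -96.6]
force: [-5.2, -0.1, 0.6]
opening: 0.0179
gripper_force: 30.0
clock: 9.8
tool_pos: [0.494, 0.2416, 0.1753]
orientation: [-151.9, 0.1, -96.5]
force: [-23.6, -1.1, 16.2]
opening: 0.0177
gripper_force: 30.0
h 0.0 shift [-2.96371054e-05 -5.20217584e-04  1.13474525e-04] turn [-0.10839365  0.1436659   0.02263814] gauge in cover -1.5476877561183798e-05 0.0005684787688373885 -8.625482990504886e-05 q [  56.4    0.2  -54.5   51.5  -32.3 -106.7] F [-23.6  -1.1  16.2]
```

The force step shows the collar has bottomed, at about 27 N along the panel normal. I'll ease off slightly and release.

```bash
python3 -m crank '[[[-0.0005,0,0.0003],[0,0,0],-1],[[0,0,0],[0,0,0],-1],[[0,0,0],[0,0,0],-0.3],[[0,0,0],[0,0,0],-0.3],[[0,0,0],[0,0,0],0],[[0,0,0],[0,0,0],0.2],[[0,0,0],[0,0,0],0.4],[[0,0,0],[0,0,0],0.4],[[0,0,0],[0,0,0],0.4],[[0,0,0],[0,0,0],0.4]]'
python3 -c "
from tgt import *
go(.1)"
```

```text
clock: 10.8
tool_pos: [0.4939, 0.2413, 0.1746]
orientation: [-151.9, 0.0, -96.6]
force: [0.2, -1.0, 0.7]
opening: 0.0611
gripper_force: 0.0
h 0.1 shift [-0.04658341  0.00512401  0.08909312] turn [-0.02729556  0.07091637  0.0851605 ] gauge in cover -0.0004152917518108011 0.00017791684931903342 -0.0006658601639904771 q [  56.4    0.3  -54.5   51.4  -32.4 -106.6] F [ 0.2 -1.   0.7]
```

Now I'll retreat straight along the panel normal.

```bash
python3 -m crank '[[[-0.0047,0.0005,0.0088],[0,0,0],0.4],[[-0.0093,0.001,0.0177],[0,0,0],0.4],[[-0.014,0.0016,0.0265],[0,0,0],0.4],[[-0.014,0.0016,0.0265],[0,0,0],0.4],[[-0.014,0.0016,0.0265],[0,0,0],0.4],[[-0.014,0.0016,0.0265],[0,0,0],0.4],[[0,0,0],[0,0,0],0.4],[[0,0,0],[0,0,0],0.4]]'
python3 - <<'E'
from tgt import *
p=snap('wrist','w5')[0];q=snap('scene','scene5')[0]
cv2.imwrite('pics/c5.png',np.hstack([cv2.resize(p,(400,300)),cv2.resize(q[150:270,285:405],(300,300))]))
for tag in('w5','scene5'):
    pp,d,m=load(tag);h=cv2.cvtColor(pp,cv2.COLOR_BGR2HSV)
    v,u=np.where((h[...,1]<70)&(d>0));w=world(m,d,u,v)-O;s=np.c_[w@X,w@Y,w@n]*1000
    k=(abs(s[:,0])<40)&(abs(s[:,1])<45)
    c=s[k&(s[:,2]>2)&(s[:,2]<10)];t=s[k&(s[:,2]>65)&(s[:,2]<85)]
    for nm,a in(('collar',c),('griptop',t)):
        if len(a)>10:print(tag,nm,len(a),np.percentile(a,[2,50,98],axis=0).round(1).tolist())
E
```

```text
clock: 11.6
tool_pos: [0.4236, 0.2497, 0.3076]
orientation: [-151.9, 0.1, -96.5]
force: [0.2, -0.5, -0.4]
opening: 0.0614
gripper_force: 0.0
w5 collar 1909 [[-25.2, -31.4, 4.7], [-0.8, -7.9, 6.3], [23.1, 26.7, 7.8]]
w5 griptop 1184 [[-9.5, -23.6, 69.4], [-0.9, -4.6, 76.1], [7.2, 17.6, 77.7]]
scene5 collar 249 [[-19.3, -30.0, 3.0], [15.4, 2.6, 6.7], [26.2, 27.8, 8.9]]
scene5 griptop 190 [[-5.8, -21.6, 65.5], [7.9, 0.1, 74.4], [11.1, 20.3, 77.8]]
```

View pics/c5.png

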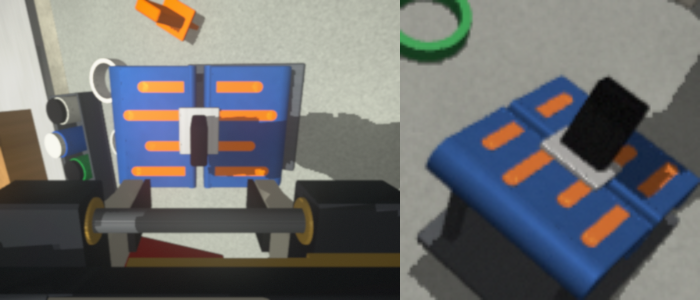

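The gauge stands square and centred in the gap at wrist (199,135). The collar's top face is at about 6.3 mm, so it's home, and the arm is clear. Handing in.

```bash
python3 -c "
from plant import close_job
print(close_job())"
```

```text
the job is handed in; nothing more can be done
None
```

I moved the slab-grip gauge into the gap, collar home on both panels about mid-gap, then released it, backed the arm clear and handed the job in at about 11.7 s; the judge's verdict was not shown.

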